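# Lock the bench positioner's linch pin

## Task

The anchor plate has been slid onto the leaning spindle of the welding positioner. Push the red-headed linch pin fully home through the spindle, and only then flip its sprung ring right over the spindle's end until it snaps shut round the pin's lower end. Leave it locked and do not disturb the things lying round about; the work-light tubes overhead leave room only for a slanted reach.

Things in the scene. Friction and masses are not known exactly. Their poses are not given: they have to be found in the camera images.
- positioner: Fixed blue bench positioner, foot 300 x 170 mm, gearbox 97 mm high at the robot's side (x -235 to -115 mm). Origin on the bench below point crossing. x: level, the way its steel spindle slopes up, away from the robot; y level, across; z up. Two directions used here: s = 0.819 x + 0.574 z, up along the spindle; p = 0.574 x - 0.819 z, the way the linch pin goes in (35 deg from vertical).
- crossing (a point): Where the centre lines of spindle (48 mm dia) and linch pin cross, 145 mm above the bench. A rusty square anchor plate, 120 x 120 x 10 mm, stands across the spindle; its near face is 55 mm from here along -s. Behind it: a yellow collar and four thin rods.
- spindle_end (a point): Centre of the spindle's free end face, 32 mm from crossing along s.
- light_tubes (a point): Midway between two white light tubes (22 mm dia, along y, 43 mm either side of here in x), 409 mm above the bench, on posts 22 mm square at y +-185 mm, part of the positioner. They block a gripper that points straight down beyond the spindle's end; one leaning along p passes under them from the robot's side.
- linch_pin (a joint): Travel of the pin along p, m: 0 = 45 mm out, 0.045 = home (head's shoulder on the spindle). Captive, already started in its hole; starts at 0 to 0.015. Stiff sliding: about 6 to 8 N moves it and it stays where left. Shank 16 mm dia, 68 mm long; when home its tip is 44 mm past crossing along p.
- pin_head (a point): Centre of the top face of the red pin head (34 mm dia, 24 mm high, face square to the pin). When home it is 48 mm from crossing along -p.
- linch_ring (a joint): Ring angle a, rad: 0 = laid back on the robot's side; 0.70 = straight up the pin (-p); 2.27 = along s, past the spindle's end; 3.84 = locked, along p, looped round the pin's lower end. It points along p cos f + s sin f, f = 3.84 - a. An over-centre spring drives it back to 0 until about 3.05 and beyond that snaps it to 3.84 by itself; up to about 4 N at the ring's end.
- ring_pivot (a point): Middle of the ring's hinge, on the pin's axis inside the head, 10 mm below its top face; the hinge axis is the positioner's y. It travels with the pin.
- ring_grip (a point): Centre of the orange sleeve (12 mm dia, 40 mm long, along y) on the ring's far end, 96 mm from ring_pivot. The ring is a U-shaped loop of 7 mm wire, 81 mm wide over all, wide enough to pass round the spindle.
- hammer: Loose hammer, 260 mm long, lying beside the positioner. Bystander. Origin under its middle.
- base_plate: Loose rusty steel plate 130 x 130 x 10 mm, lying flat. Bystander. Origin at the centre of its underside.
- spray_can: Loose yellow can with red cap, 60 mm dia, 170 mm high, standing. Bystander. Origin at the centre of its underside.
- rebar: Loose piece of rusty bar, 16 mm dia, 160 mm long, lying. Bystander. Origin under its middle.

How it is judged:
On the way, in this order (a step that is already met when the one before it is completed fails the run):
1. the linch pin is pushed fully home, the ring not yet flipped (value of joint linch_pin above 0.042 m and value of joint linch_ring below 2 rad), for 0.1 s.
2. the ring is flipped over and snapped round the pin's end (value of joint linch_ring above 3.7 rad and value of joint linch_pin above 0.041 m), for 0.2 s.
At the end, for the whole second after the job is handed in: The pin is home (within 4 mm), the ring is locked round the pin's lower end (within 0.14 rad of its stop) and at rest (all of step 2 and velocity of joint linch_ring between -0.1 and 0.1 rad/s); the robot touches nothing.
It fails at once if the ring is swung over while the pin is not home (value of joint linch_ring above 2.4 rad and value of joint linch_pin below 0.038 m).
It fails at once if a bystander is shifted by more than 30 mm (distance of any of hammer, base_plate, spray_can, rebar from where it was at the start of the episode above 0.03 m).
It also fails if it takes over 51 s, if anything falls off the work surface, if the arm or the gripper's body presses on something with over 40 N, if the wrist force passes 120 N, or if a joint passes its speed limit or range.

## Robot

A 6-joint arm with a two-finger parallel gripper is mounted at the origin on the work surface. World frame = base frame: x ahead of the robot, y to its left, z up, the work surface at z = 0. Lengths are in m, angles in rad, forces in N, time in s.
With the tool pointing down it reaches from about 0.35 to 0.975 m from the base axis. Payload 4.9 kg.
Tool frame: the origin (TCP) lies on the centre line of the jaws, within the pads' length; the fingertips stand 8 mm ahead of it and the grasp point (between the pads) lies 11 mm behind it; z points along the fingers, y is the direction in which the jaws open and shut (so a half turn about z gives the same grasp; the last joint's range is limited). The gripper opens to 85 mm and grips with 20 to 120 N. Pads are 22 mm wide; open, the fingers measure 114 mm over their backs; the gripper's body (76 mm by 85 mm) begins 54 mm behind the grasp point. The pads swing forward as they close: fully open they stand 13 mm farther back than shut.
Start: joints at [-1.398, 0.053, 1.613, -0, 1.476, -0.119], TCP at [0.18, -0.599, 0.239] pointing down, gripper open.
Joint ranges: [-3.01, 3.01], [-1.01, 2.22], [0.06, 2.58], [-1.02, 4.17], [0.09, 2.62], [-3.14, 3.14]. Speed limits (rad/s): [2.57, 2.57, 3.14, 3.14, 3.14, 3.14].

## Interface

Orientations are given as a unit quaternion [w, x, y, z].
In Python, from plant import manip gives the robot as it stands.
- The arm moves only by the tool step_arm, never from a script. Its argument "deltas" is a list of rows, each a list of 7 numbers: the shift along the tool's x, y, z in m, then the turn, a rotation vector about the tool's x, y, z in rad, then the gripper command: -1 is fully open, 1 is shut, values between are in proportion. In form: [[dx, dy, dz, ax, ay, az, hand], ...]. A call has 1 to 20 rows; each row is the pose to reach, as a shift and turn from the pose commanded when the call began, along the tool's axes at that moment; what a row does not reach only later rows make up. A row lasts 1/10 s, in which the tool goes at most 50 mm and 8.59 degrees, less where a joint would pass 70% of its speed; a pose out of reach is approached as far as the arm can. A call with a gripper value outside its range is refused whole. The fingers move at their own pace and stop on an object; the grip force is fixed at half the most. Time passes only in rows, so rows that repeat a pose let the fingers close. It gives the time, the measured TCP pose, the force and the opening at its end, in the units of the state.
- manip.state(): the state, without advancing time (a new reading comes with each control period).
- manip.grab_frame(name): name is "side" or "top" or "wrist"; returns the picture (480x640x3 uint8, red, green, blue); there is no depth.
- manip.get_calibration(name): a dict with "fov_y" (degrees; the focal length in pixels is half the picture's height over the tangent of half this angle, whatever the lens; pixels are square), "cx", "cy" (the principal point, pixels), "R" (3x3) and "t" (3): a world point X has camera coordinates R X + t. Camera axes: x right, y down, z forward; pixel columns grow to the right and rows downward; lengths in m; the calibration is good to about 2 mm. A picture is of the moment at which its call begins: read the wrist's pose just before it. get_calibration takes no time and is no camera call; for the wrist camera it gives the pose at the moment of the call.
- manip.job_done(): hands the job in, once; it reports no verdict.
The state is a dict: "time": time; "joint_pos": joint angles; "joint_vel": joint speeds; "joint_efforts": joint torques, N m; "tool_pos": TCP position; "tool_rot": TCP orientation; "contact_force": force on the tool from outside, world axes, zero at the start; "ft_torque": the same for the moment, N m; "gripper_width": opening from 0.0 (shut) to 1.0 (fully open).
Only numpy, scipy, OpenCV 4.12 (cv2) and the standard library are available. Lean on these libraries where they do the work, as an engineer would, in place of code of your own. Each camera call takes 0.05 s, during which the arm holds its last target.

## Working session

There is one attempt and no reset: what is moved stays moved. The work goes in short steps, Python scripts to look and compute and a tool call to move; the robot and the scene stay as the last step left them, time stands still between calls to the robot, and variables do not carry over. Pictures are saved under pics/ and viewed, and the job is handed in when it is done.

Besides the shell and the picture viewer there is one more tool, called in YAML: its name, and indented under it one key for each argument. step_arm: Moves the arm, as the interface text tells. Its arguments: {"type":"object","properties":{"deltas":{"type":"array"}},"required":["deltas"]}

```bash
mkdir -p pics; ls; python3 - <<'E'
from plant import manip
import cv2,numpy as np
s=manip.state();print({k:np.round(v,3).tolist() for k,v in s.items()})
for n in ["side","top","wrist"]:
    c=manip.get_calibration(n);print(n,{k:np.round(v,4).tolist() for k,v in c.items()})
    cv2.imwrite(f"pics/{n}0.png",manip.grab_frame(n)[:,:,::-1])
E
```

```text
pics
{'time': 0.0, 'joint_pos': [-1.398, 0.053, 1.614, -0.0, 1.476, -0.119], 'joint_vel': [0.001, 0.001, -0.0, 0.001, 0.001, -0.0], 'joint_efforts': [-0.001, -39.369, -37.018, -0.0, 0.007, -0.0], 'tool_pos': [0.18, -0.598, 0.238], 'tool_rot': [-0.001, 0.989, 0.145, -0.0], 'contact_force': [-0.332, -0.604, 0.567], 'ft_torque': [-0.028, -0.075, 0.062], 'gripper_width': 0.995}
side {'fov_y': 53.5735, 'cx': 322.9347, 'cy': 246.2634, 'R': [[-0.727, -0.6865, -0.0118], [-0.4695, 0.5096, -0.721], [0.501, -0.5186, -0.6928]], 't': [0.4206, 0.3961, 0.9463]}
top {'fov_y': 53.5667, 'cx': 317.2942, 'cy': 231.6528, 'R': [[0.0038, -1.0, -0.0022], [-0.9847, -0.0034, -0.1743], [0.1742, 0.0028, -0.9847]], 't': [0.0416, 0.5588, 1.4219]}
wrist {'fov_y': 64.7909, 'cx': 318.9916, 'cy': 241.861, 'R': [[0.2889, -0.9574, -0.0007], [-0.9211, -0.2781, 0.2724], [-0.261, -0.078, -0.9622]], 't': [-0.6246, -0.0362, 0.3777]}
```

View pics/side0.png

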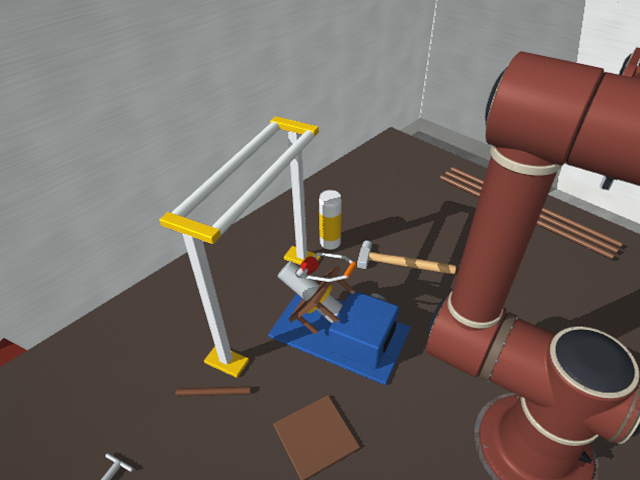

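View pics/top0.png

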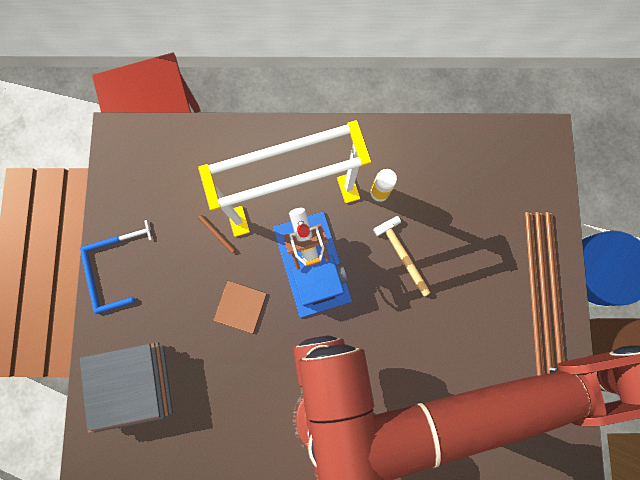

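```bash
python3 - <<'E'
import cv2,numpy as np
a=cv2.imread("pics/top0.png")[110:330,190:410];b=cv2.imread("pics/side0.png")[220:400,240:440]
cv2.imwrite("pics/topc.png",cv2.resize(a,(600,600),interpolation=cv2.INTER_CUBIC))
cv2.imwrite("pics/sidec.png",cv2.resize(b,None,fx=3.3,fy=3.3,interpolation=cv2.INTER_CUBIC))
for n in["top","side"]:
    im=cv2.imread(f"pics/{n}0.png");h=cv2.cvtColor(im,cv2.COLOR_BGR2HSV)
    for nm,lo,hi in[("red",(0,190,90),(4,255,255)),("red2",(175,170,70),(180,255,255)),("orange",(8,200,150),(19,255,255)),("yellow",(22,150,120),(35,255,255)),("blue",(100,150,40),(125,255,255))]:
        m=cv2.inRange(h,lo,hi)
        k,l,st,c=cv2.connectedComponentsWithStats(m)
        for i in range(1,k):
            if st[i,4]>12 and 170<c[i][0]<460: print(n,nm,st[i].tolist(),c[i].round(1))
E
```

```text
top red [297, 226, 12, 11, 26] [301.1 231.8]
top orange [307, 260, 13, 6, 20] [312.8 262.5]
top yellow [348, 120, 23, 46, 455] [358.7 142.1]
top yellow [198, 164, 22, 46, 458] [208.6 186.7]
top yellow [337, 175, 23, 28, 281] [347.6 190.3]
top yellow [372, 184, 20, 15, 111] [379.5 193.2]
top yellow [229, 206, 20, 30, 284] [239.7 222.8]
top yellow [306, 258, 14, 6, 23] [312.5 260.8]
top blue [274, 212, 78, 106, 3314] [313.7 273.7]
top blue [316, 246, 5, 10, 28] [318.3 249.6]
top blue [297, 252, 5, 6, 17] [299.3 254. ]
side red [301, 257, 18, 17, 178] [309.7 264.4]
side orange [344, 262, 11, 16, 63] [349.4 268.9]
side yellow [270, 116, 48, 20, 415] [293.6 125.4]
side yellow [160, 212, 60, 32, 891] [189.7 227.3]
side yellow [319, 213, 22, 28, 477] [329.1 227.4]
side yellow [284, 246, 20, 19, 177] [292.3 255.7]
side yellow [307, 251, 8, 6, 29] [310.1 253.8]
side yellow [320, 287, 11, 16, 56] [325.4 294.5]
side yellow [308, 307, 9, 6, 19] [312.2 309.6]
side yellow [204, 347, 44, 31, 584] [226.4 362.8]
side blue [268, 292, 142, 93, 6958] [348.5 335.5]
```

View pics/topc.png

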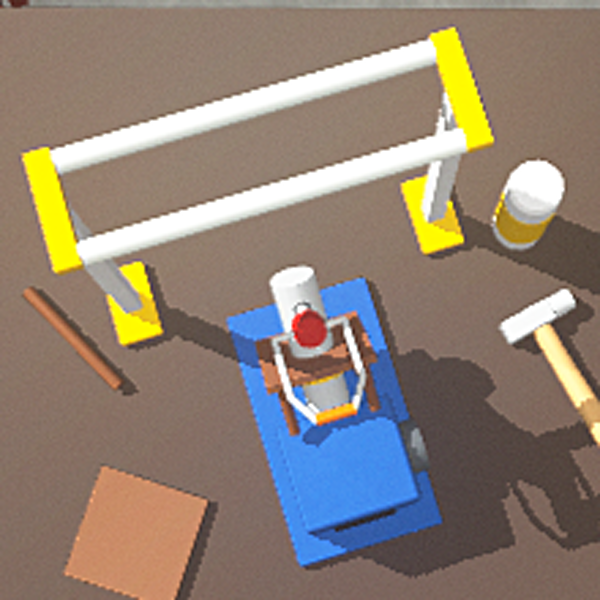

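View pics/sidec.png

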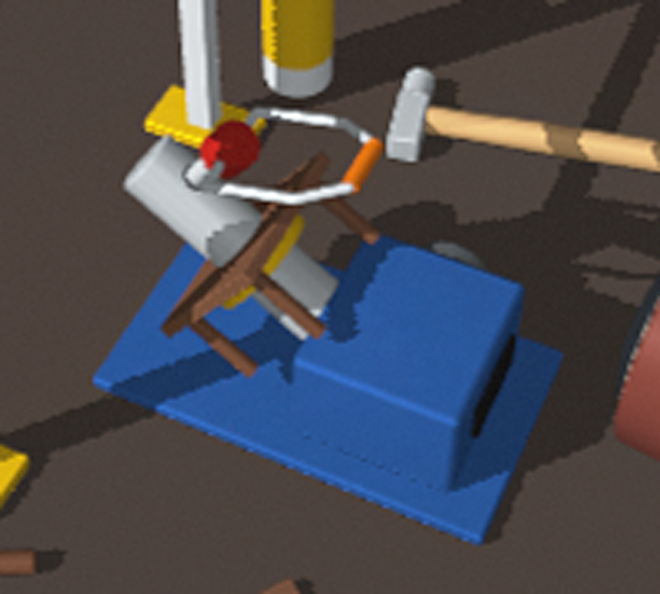

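```bash
cat > h.py <<'E'
import numpy as np,cv2
from plant import manip
def cam(n,c=None):
    c=c or manip.get_calibration(n); f=240/np.tan(np.radians(c["fov_y"])/2)
    return f,c["cx"],c["cy"],np.array(c["R"]),np.array(c["t"])
def ray(C,uv):
    f,cx,cy,R,t=C; d=R.T@np.array([(uv[0]-cx)/f,(uv[1]-cy)/f,1]); return -R.T@t,d/np.linalg.norm(d)
def tri(obs):
    A=np.zeros((3,3));b=np.zeros(3);L=[]
    for C,uv in obs:
        o,d=ray(C,uv);P=np.eye(3)-np.outer(d,d);A+=P;b+=P@o;L.append((P,o))
    X=np.linalg.solve(A,b);return X,[np.linalg.norm(P@(X-o)) for P,o in L]
def onz(C,uv,z):
    o,d=ray(C,uv);return o+d*(z-o[2])/d[2]
def proj(C,X):
    f,cx,cy,R,t=C;q=R@np.asarray(X)+t;return np.array([cx+f*q[0]/q[2],cy+f*q[1]/q[2]])
E
python3 - <<'E'
from h import *
T=cam("top");S=cam("side")
for n,a,b in[("capL",(358.7,142.1),(293.6,125.4)),("capR",(208.6,186.7),(189.7,227.3)),("head",(303.5,230.2),(309.7,265)),("sleeve",(312.8,261.5),(349.4,268.9)),("footL",(347.6,190.3),(292.3,255.7)),("footR",(239.7,222.8),(226.4,362.8))]:
    X,e=tri([(T,a),(S,b)]);print(n,X.round(4),np.round(e,4))
# foot corners
for uv in [(227,318),(372,280),(440,522),(303,566)]:
    print("blue",onz(T,(uv[0]/2.727+190,uv[1]/2.727+110),0.012).round(4))
for uv in [(93,380),(480,542),(562,352)]:
    print("blue side",onz(S,(uv[0]/3.3+240,uv[1]/3.3+220),0.012).round(4))
for uv in [(55,162),(436,55),(82,250),(465,146)]:
    print("tube",onz(T,(uv[0]/2.727+190,uv[1]/2.727+110),0.409).round(4))
E
```

```text
capL [ 0.7122 -0.0554  0.4146] [0.0004 0.0004]
capR [0.6005 0.2987 0.4141] [0.0002 0.0002]
head [0.5363 0.0819 0.2013] [0.0009 0.0009]
sleeve [0.446  0.0553 0.2331] [0.0011 0.0011]
footL [ 0.7132 -0.0431  0.0148] [0.0164 0.0164]
footR [ 0.5993  0.2965 -0.0048] [0.004 0.004]
blue [0.581  0.1838 0.012 ]
blue [0.6268 0.0148 0.012 ]
blue [ 0.3464 -0.0625  0.012 ]
blue [0.2967 0.0924 0.012 ]
blue side [0.5795 0.1884 0.012 ]
blue side [0.2959 0.1011 0.012 ]
blue side [ 0.347  -0.0611  0.012 ]
tube [0.6446 0.2982 0.409 ]
tube [ 0.7442 -0.0352  0.409 ]
tube [0.5657 0.2715 0.409 ]
tube [ 0.6603 -0.0599  0.409 ]
```

```bash
cat >> h.py <<'E'
from scipy.spatial.transform import Rotation as Rn
YAW=np.radians(17.5); XD=np.array([np.cos(YAW),np.sin(YAW),0]); YD=np.array([-np.sin(YAW),np.cos(YAW),0]); Z=np.array([0,0,1.])
CR=np.array([0.5768,0.0966,0.145])
s=XD*np.cos(np.radians(35))+Z*np.sin(np.radians(35)); p=XD*np.sin(np.radians(35))-Z*np.cos(np.radians(35))
def Rt(tilt):  # tool z tilted from vertical by tilt deg, tool x=+ypos
    a=np.radians(tilt); z=XD*np.sin(a)-Z*np.cos(a); return np.column_stack([YD,np.cross(z,YD),z])
def pose():
    st=manip.state();q=st["tool_rot"];return np.array(st["tool_pos"]),Rn.from_quat([q[1],q[2],q[3],q[0]]).as_matrix(),st
def delta(pos,R):
    P,R0,_=pose();return np.r_[R0.T@(pos-P),Rn.from_matrix(R0.T@R).as_rotvec()].round(4)
def show():
    P,R0,st=pose();d=P-CR
    print("t",round(st["time"],2),"TCP",P.round(4),"p,y,s rel crossing",np.round([d@p,d@YD,d@s],4),"tilt",np.degrees(np.arctan2(R0[:,2]@XD,-R0[2,2])).round(2),"F(p,y,s)",np.round([np.dot(st["contact_force"],v) for v in(p,YD,s)],1),"w",round(st["gripper_width"],3),"J",np.round(st["joint_pos"],2))
E
python3 - <<'E'
from h import *
show();print(delta(CR-.28*p-0.03*s,Rt(35)), CR-.28*p-0.03*s)
E
```

```text
t 0.15 TCP [ 0.1797 -0.5981  0.2384] p,y,s rel crossing [-0.4135 -0.5432 -0.4278] tilt 0.01 F(p,y,s) [-0.1  0.7  0. ] w 1.002 J [-1.4   0.05  1.61  0.    1.48 -0.12]
[ 0.395  -0.5488 -0.1178 -0.4771  0.4812 -1.531 ] [0.40019454 0.04091651 0.35715528]
```

step_arm:
  deltas:
    - [0,0,-0.05,0,0,0,-1]
    - [0.05,-0.05,-0.1,-0.05,0.05,-0.15,-1]
    - [0.395,-0.549,-0.118,-0.477,0.481,-1.531,1]
    - [0.395,-0.549,-0.118,-0.477,0.481,-1.531,1]
    - [0.395,-0.549,-0.118,-0.477,0.481,-1.531,1]
    - [0.395,-0.549,-0.118,-0.477,0.481,-1.531,1]
    - [0.395,-0.549,-0.118,-0.477,0.481,-1.531,1]
    - [0.395,-0.549,-0.118,-0.477,0.481,-1.531,1]
    - [0.395,-0.549,-0.118,-0.477,0.481,-1.531,1]
    - [0.395,-0.549,-0.118,-0.477,0.481,-1.531,1]
    - [0.395,-0.549,-0.118,-0.477,0.481,-1.531,1]
    - [0.395,-0.549,-0.118,-0.477,0.481,-1.531,1]
    - [0.395,-0.549,-0.118,-0.477,0.481,-1.531,1]
    - [0.395,-0.549,-0.118,-0.477,0.481,-1.531,1]
    - [0.395,-0.549,-0.118,-0.477,0.481,-1.531,1]
    - [0.395,-0.549,-0.118,-0.477,0.481,-1.531,1]
    - [0.395,-0.549,-0.118,-0.477,0.481,-1.531,1]
    - [0.395,-0.549,-0.118,-0.477,0.481,-1.531,1]
    - [0.395,-0.549,-0.118,-0.477,0.481,-1.531,1]
    - [0.395,-0.549,-0.118,-0.477,0.481,-1.531,1]

```text
time: 2.15
tool_pos: [0.4043, 0.0385, 0.3578]
tool_rot: [0.178, 0.566, 0.768, 0.241]
contact_force: [0.3, -0.0, 0.2]
gripper_width: 0.001
```

```bash
python3 - <<'E'
from h import *
show();print(delta(CR-.28*p-0.03*s,Rt(35)))
import pickle
c=manip.get_calibration("wrist");im=manip.grab_frame("wrist");pickle.dump((c,im),open("w1.pkl","wb"))
cv2.imwrite("pics/w1.png",im[:,:,::-1])
h=cv2.cvtColor(im,cv2.COLOR_RGB2HSV)
C=cam("w",c)
for q in (0,.0057,.015):print("head",proj(C,CR-(.048+.045-q)*p),"sleeve",proj(C,CR-(.038+.045-q)*p+.096*(-.766*p-.643*s)))
print("end",proj(C,CR+.032*s))
for nm,lo,hi in[("red",(0,190,90),(4,255,255)),("red2",(175,170,70),(180,255,255)),("orange",(8,200,150),(19,255,255)),("yellow",(22,150,120),(35,255,255))]:
    k,l,st,c=cv2.connectedComponentsWithStats(cv2.inRange(h,lo,hi))
    for i in range(1,k):
        if st[i,4]>30: print(nm,st[i].tolist(),c[i].round(1))
E
```

```text
t 2.15 TCP [0.4043 0.0385 0.3578] p,y,s rel crossing [-0.2787 -0.0035 -0.027 ] tilt 34.81 F(p,y,s) [ 0.  -0.1  0.4] w 0.001 J [-0.32 -1.01  2.24  0.34  1.41 -0.59]
[ 0.0035 -0.003  -0.0013 -0.0033  0.0034 -0.0036]
head [351.12030334 212.79432671] sleeve [270.14574646 231.2464329 ]
head [350.60954446 211.47791597] sleeve [271.15943357 229.26046287]
head [349.81149549 209.42105456] sleeve [272.72804914 226.18730205]
end [373.62625239 195.6144843 ]
orange [263, 203, 17, 54, 812] [270.8 229.4]
yellow [302, 17, 57, 50, 1680] [324.   43.8]
yellow [267, 164, 11, 30, 256] [271.9 178.1]
yellow [305, 273, 49, 20, 529] [334.8 282.1]
```

View pics/w1.png

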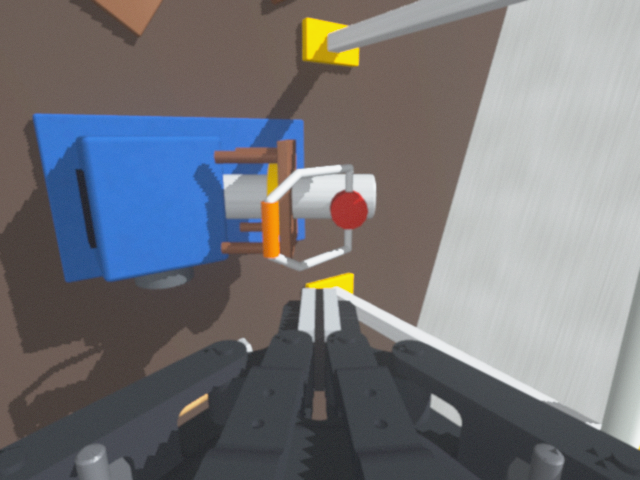

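```bash
python3 - <<'E'
from h import *
print(delta(CR-.17*p,Rt(35)),delta(CR-.115*p,Rt(35)))
E
```

```text
[ 0.0038  0.0273  0.1086 -0.0032  0.0032 -0.0032] [ 0.004   0.0274  0.1636 -0.0032  0.0032 -0.0032]
```

step_arm:
  deltas:
    - [0.0038,0.0273,0.04,-0.0032,0.0032,-0.0032,1]
    - [0.0038,0.0273,0.08,-0.0032,0.0032,-0.0032,1]
    - [0.0038,0.0273,0.12,-0.0032,0.0032,-0.0032,1]
    - [0.004,0.0274,0.16,-0.0032,0.0032,-0.0032,1]
    - [0.004,0.0274,0.1636,-0.0032,0.0032,-0.0032,1]
    - [0.004,0.0274,0.1636,-0.0032,0.0032,-0.0032,1]

```text
time: 2.8
tool_pos: [0.5132, 0.0784, 0.238]
tool_rot: [0.176, 0.563, 0.77, 0.242]
contact_force: [0.1, 0.2, -0.3]
gripper_width: -0.001
```

```bash
python3 - <<'E'
from h import *
show();print(delta(CR-.115*p,Rt(35)))
for n in("wrist","side"):
    im=manip.grab_frame(n)
    if n=="side": im=cv2.resize(im[220:400,220:460],None,fx=3.3,fy=3.3)
    cv2.imwrite(f"pics/{n}2.png",im[:,:,::-1])
E
```

```text
t 2.8 TCP [0.5132 0.0784 0.238 ] p,y,s rel crossing [-0.1141  0.0018 -0.0008] tilt 34.84 F(p,y,s) [ 0.3  0.1 -0. ] w -0.001 J [-0.12 -0.61  2.23  0.29  0.98 -0.52]
[-0.0018  0.0008 -0.001  -0.0027 -0.0029  0.0019]
```

View pics/wrist2.png

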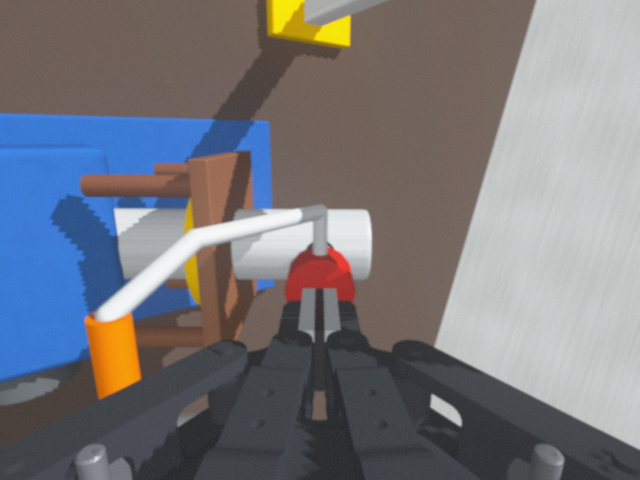

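View pics/side2.png

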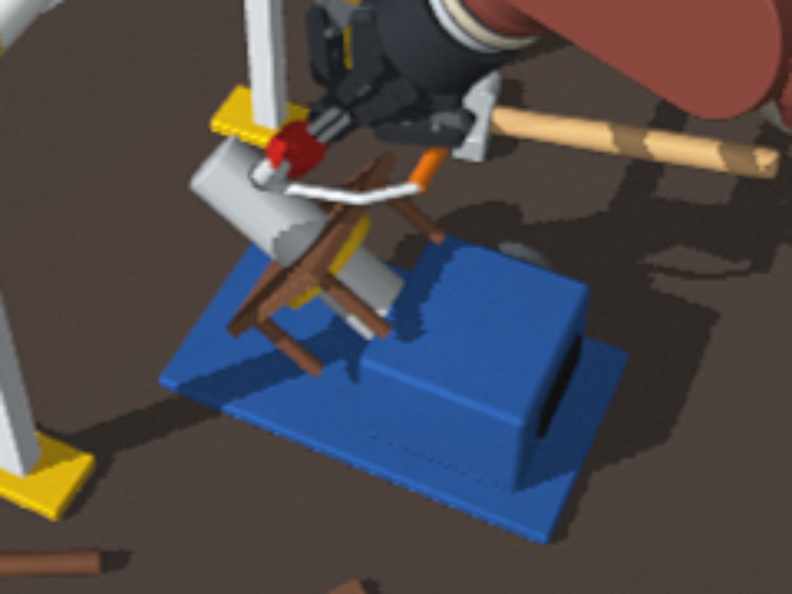

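step_arm:
  deltas:
    - [-0.0018,0.001,-0.03,0,0,0,1]
    - [-0.0018,0.001,-0.055,0,0,0.1,1]
    - [-0.0018,0.001,-0.055,0,0,1.571,1]
    - [-0.0018,0.001,-0.055,0,0,1.571,1]
    - [-0.0018,0.001,-0.055,0,0,1.571,1]
    - [-0.0018,0.001,-0.055,0,0,1.571,1]
    - [-0.0018,0.001,-0.055,0,0,1.571,1]
    - [-0.0018,0.001,-0.055,0,0,1.571,1]
    - [-0.0018,0.001,-0.055,0,0,1.571,1]
    - [-0.0018,0.001,-0.055,0,0,1.571,1]
    - [-0.0018,0.001,-0.055,0,0,1.571,1]
    - [-0.0018,0.001,-0.055,0,0,1.571,1]
    - [-0.0018,0.001,-0.055,0,0,1.571,1]

```text
time: 4.2
tool_pos: [0.4851, 0.0677, 0.2883]
tool_rot: [-0.045, 0.942, 0.147, 0.3]
contact_force: [0.0, -0.0, 0.8]
gripper_width: 0.003
```

```bash
python3 - <<'E'
from h import *
show();print(pose()[1].round(3)); RR=Rt(35)@Rn.from_euler('z',90,degrees=True).as_matrix()
for d in (.110,.1,.08,.06,.055): print(delta(CR-d*p,RR))
im=manip.grab_frame("wrist");cv2.imwrite(f"pics/w3.png",im[:,:,::-1])
E
```

```text
t 4.2 TCP [0.4851 0.0677 0.2883] p,y,s rel crossing [-0.1726 -0.      0.0034] tilt 35.29 F(p,y,s) [-0.7 -0.   0.4] w 0.003 J [-0.16 -0.74  2.23  0.29  1.11  1.04]
[[ 0.777  0.304  0.551]
 [ 0.25  -0.953  0.174]
 [ 0.578  0.003 -0.816]]
[-0.0037 -0.      0.0625 -0.0001 -0.0051  0.0047]
[-0.0038 -0.      0.0725 -0.0001 -0.0051  0.0047]
[-0.0039 -0.      0.0925 -0.0001 -0.0051  0.0047]
[-4.000e-03 -0.000e+00  1.125e-01 -1.000e-04 -5.100e-03  4.700e-03]
[-4.000e-03 -0.000e+00  1.175e-01 -1.000e-04 -5.100e-03  4.700e-03]
```

View pics/w3.png

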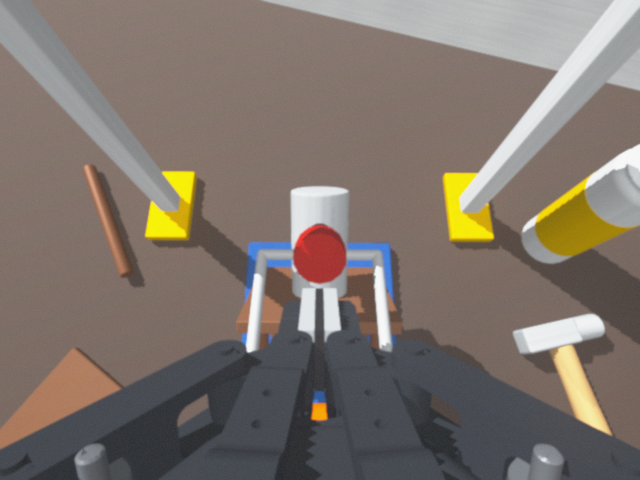

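step_arm:
  deltas:
    - [-0.0037,0,0.03,0,-0.005,0.005,1]
    - [-0.0037,0,0.06,0,-0.005,0.005,1]
    - [-0.0037,0,0.07,0,-0.005,0.005,1]
    - [-0.0038,0,0.078,0,-0.005,0.005,1]
    - [-0.0039,0,0.084,0,-0.005,0.005,1]
    - [-0.0039,0,0.09,0,-0.005,0.005,1]

```text
time: 4.85
tool_pos: [0.5307, 0.0829, 0.21]
tool_rot: [-0.046, 0.943, 0.146, 0.294]
contact_force: [-7.5, -1.6, 2.8]
gripper_width: -0.005
```

```bash
python3 -c "
from h import *
show()"
```

```text
t 4.85 TCP [0.5307 0.0829 0.21  ] p,y,s rel crossing [-0.0808  0.0008 -0.0021] tilt 34.69 F(p,y,s) [-6.7  0.7 -4.6] w -0.005 J [-0.1  -0.53  2.23  0.29  0.9   1.04]
```

step_arm:
  deltas:
    - [0.001,0,0.007,0,0.005,0,1]
    - [0.002,0,0.014,0,0.005,0,1]
    - [0.002,0,0.019,0,0.005,0,1]
    - [0.002,0,0.022,0,0.005,0,1]

```text
time: 5.25
tool_pos: [0.5444, 0.0871, 0.1932]
tool_rot: [-0.047, 0.943, 0.146, 0.297]
contact_force: [-7.0, -3.1, 2.4]
gripper_width: -0.004
```

```bash
python3 -c "
from h import *
show()"
```

```text
t 5.25 TCP [0.5444 0.0871 0.1932] p,y,s rel crossing [-0.0588  0.0007  0.    ] tilt 35.01 F(p,y,s) [-6.3 -0.8 -4.8] w -0.004 J [-0.09 -0.47  2.22  0.3   0.84  1.04]
```

step_arm:
  deltas:
    - [0,0,0.002,0,0,0,1]
    - [0,0,0.004,0,0,0,1]
    - [0,0,0.004,0,0,0,1]

```text
time: 5.55
tool_pos: [0.5458, 0.0875, 0.1914]
tool_rot: [-0.046, 0.943, 0.147, 0.296]
contact_force: [-27.4, -6.6, 16.7]
gripper_width: 0.003
```

```bash
python3 -c "
from h import *
show()"
```

```text
t 5.55 TCP [0.5458 0.0875 0.1914] p,y,s rel crossing [-0.0566  0.0007  0.0001] tilt 34.83 F(p,y,s) [-29.8   1.9 -13.4] w 0.003 J [-0.09 -0.46  2.21  0.3   0.84  1.04]
```

```bash
python3 - <<'E'
from h import *
P,R0,st=pose();C=cam("wrist")
for uv in [(92,455),(8,455),(0,440),(215,345),(400,345),(320,292),(110,395),(300,292)]:
    o,d=ray(C,uv);o=R0.T@(o-P);d=R0.T@d
    print(uv,o.round(3),[(o+d*(x-o[0])/d[0]).round(3).tolist() for x in(0.012,0)])
E
```

```text
(92, 455) [ 0.069  0.    -0.135] [[0.012, -0.042, -0.078], [0.0, -0.051, -0.067]]
(8, 455) [ 0.069  0.    -0.135] [[0.012, -0.057, -0.078], [0.0, -0.069, -0.067]]
(0, 440) [ 0.069  0.    -0.135] [[0.012, -0.062, -0.075], [0.0, -0.075, -0.062]]
(215, 345) [ 0.069  0.    -0.135] [[0.012, -0.029, -0.04], [0.0, -0.035, -0.021]]
(400, 345) [ 0.069  0.    -0.135] [[0.012, 0.023, -0.04], [0.0, 0.028, -0.02]]
(320, 292) [ 0.069  0.    -0.135] [[0.012, 0.001, -0.003], [0.0, 0.001, 0.025]]
(110, 395) [ 0.069  0.    -0.135] [[0.012, -0.047, -0.062], [0.0, -0.057, -0.046]]
(300, 292) [ 0.069  0.    -0.135] [[0.012, -0.007, -0.003], [0.0, -0.008, 0.025]]
```

```bash
cat >> h.py <<'E'
RR=Rt(35)@Rn.from_euler('z',90,degrees=True).as_matrix()
def ps(pp,ss,yy=0.): return CR+p*pp+s*ss+YD*yy
def wp(a):
    f=3.84-a; S=np.array([-.0385+.096*np.cos(f),.096*np.sin(f)]); t=np.array([np.sin(f),-np.cos(f)])
    if a<.7: r=np.array([.008-.006*a/.7,-.017])
    else:
        t2=t if a<2.27 else np.array([1.,0])
        r=-.006*t2+np.array([.002*max(0,1-(a-.7)/.6),-.011])
        r[1]+=.015*np.clip((a-2.1)/.9,0,1)
    return S+r-np.array([.008,0])
E
python3 - <<'E'
from h import *
show()
for q in [(-.19,0),(-.19,-.09),(-.112,-.09)]: print(q,delta(ps(*q),RR))
E
```

```text
t 5.55 TCP [0.5458 0.0875 0.1914] p,y,s rel crossing [-0.0566  0.0007  0.0001] tilt 34.83 F(p,y,s) [-29.8   1.9 -13.4] w 0.003 J [-0.09 -0.46  2.21  0.3   0.84  1.04]
(-0.19, 0) [-0.0005  0.0003 -0.1334 -0.0028  0.003   0.0026]
(-0.19, -0.09) [-9.050e-02  1.000e-04 -1.332e-01 -2.800e-03  3.000e-03  2.600e-03]
(-0.112, -0.09) [-0.0903  0.0003 -0.0552 -0.0028  0.003   0.0026]
```

step_arm:
  deltas:
    - [0,0,-0.03,0,0,0,1]
    - [0,0,-0.07,0,0,0,1]
    - [0,0,-0.103,0,0,0,1]
    - [-0.03,0,-0.103,-0.003,0.003,0.003,1]
    - [-0.065,0,-0.103,-0.003,0.003,0.003,1]
    - [-0.09,0,-0.103,-0.003,0.003,0.003,1]
    - [-0.09,0,-0.103,-0.003,0.003,0.003,1]
    - [-0.09,0,-0.103,-0.003,0.003,0.003,1]

```text
time: 6.35
tool_pos: [0.4207, 0.0476, 0.2235]
tool_rot: [-0.046, 0.942, 0.143, 0.301]
contact_force: [-0.1, -0.3, 0.1]
gripper_width: -0.002
```

```bash
python3 - <<'E'
from h import *
show()
for q in [(-.112,-.09)]: print(q,delta(ps(*q),RR))
T=cam("top");S=cam("side")
for n in("side","top"):
    im=manip.grab_frame(n);C=cam(n)
    hh=cv2.cvtColor(im,cv2.COLOR_RGB2HSV);m=cv2.inRange(hh,(8,200,150),(19,255,255));k,l,st,c=cv2.connectedComponentsWithStats(m)
    print(n,[(st[i,4],c[i].round(1)) for i in range(1,k) if st[i,4]>12 and 290<c[i][0]<370],"pred sleeve",proj(C,ps(-.112,-.0617)),"head",proj(C,ps(-.048,0)))
    im=cv2.resize(im[220:400,220:460] if n=="side" else im[180:320,220:400],None,fx=3.3,fy=3.3)
    cv2.imwrite(f"pics/{n}4.png",im[:,:,::-1])
E
```

```text
t 6.35 TCP [0.4207 0.0476 0.2235] p,y,s rel crossing [-0.1582  0.0002 -0.0889] tilt 35.4 F(p,y,s) [-0.2 -0.3 -0.1] w -0.002 J [-0.27 -0.99  2.45  0.35  1.17  0.94]
(-0.112, -0.09) [-0.0014  0.0001  0.0462  0.0024 -0.007  -0.0036]
side [(np.int32(36), array([338.6, 277.4]))] pred sleeve [339.82096593 276.02366462] head [303.67674    268.80908897]
top [(np.int32(31), array([312.2, 255.4]))] pred sleeve [310.30323676 254.70440231] head [301.26038119 226.04010094]
```

View pics/side4.png

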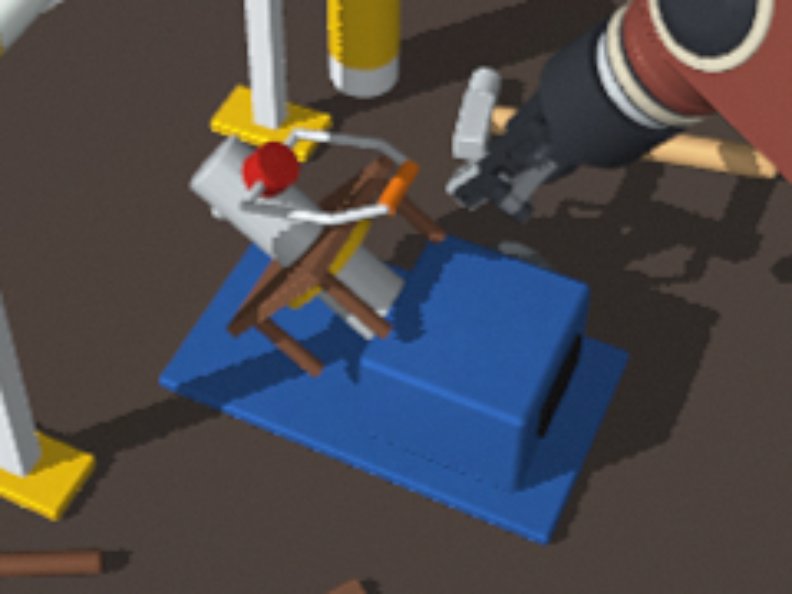

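step_arm:
  deltas:
    - [-0.001,0,0.025,0.002,-0.007,-0.004,1]
    - [-0.001,0,0.046,0.002,-0.007,-0.004,1]
    - [-0.001,0,0.046,0.002,-0.007,-0.004,1]

```text
time: 6.75
tool_pos: [0.4443, 0.0567, 0.1811]
tool_rot: [-0.048, 0.944, 0.146, 0.293]
contact_force: [-0.7, 0.0, 0.4]
gripper_width: -0.002
```

```bash
python3 - <<'E'
from h import *
show()
for a in np.arange(0,1.65,.1): print(round(a,2),wp(a).round(4),delta(ps(*wp(a)),RR).round(4))
E
```

```text
t 6.75 TCP [0.4443 0.0567 0.1811] p,y,s rel crossing [-0.109   0.0018 -0.0926] tilt 34.49 F(p,y,s) [-0.7  0.2 -0.3] w -0.002 J [-0.22 -0.84  2.45  0.34  1.03  0.94]
0.0 [-0.112  -0.0787] [ 0.0139  0.0018 -0.0032 -0.0054  0.0089  0.    ]
0.1 [-0.1187 -0.0711] [ 0.0214  0.0017 -0.0099 -0.0054  0.0089  0.    ]
0.2 [-0.1245 -0.0629] [ 0.0296  0.0017 -0.0159 -0.0054  0.0089  0.    ]
0.3 [-0.1296 -0.0542] [ 0.0382  0.0017 -0.0209 -0.0054  0.0089  0.    ]
0.4 [-0.1337 -0.0452] [ 0.0472  0.0017 -0.0252 -0.0054  0.0089  0.    ]
0.5 [-0.1369 -0.0359] [ 0.0564  0.0016 -0.0285 -0.0054  0.0089  0.    ]
0.6 [-0.1392 -0.0264] [ 0.0659  0.0016 -0.0308 -0.0054  0.0089  0.    ]
0.7 [-0.1405 -0.0168] [ 0.0755  0.0016 -0.0322 -0.0054  0.0089  0.    ]
0.8 [-0.1409 -0.0072] [ 0.0851  0.0016 -0.0328 -0.0054  0.0089  0.    ]
0.9 [-0.1404  0.0023] [ 0.0947  0.0016 -0.0323 -0.0054  0.0089  0.    ]
1.0 [-0.1389  0.0118] [ 0.1041  0.0016 -0.0309 -0.0054  0.0089  0.    ]
1.1 [-0.1365  0.021 ] [ 0.1134  0.0016 -0.0286 -0.0054  0.0089  0.    ]
1.2 [-0.1332  0.0299] [ 0.1223  0.0017 -0.0254 -0.0054  0.0089  0.    ]
1.3 [-0.129   0.0384] [ 0.1308  0.0017 -0.0213 -0.0054  0.0089  0.    ]
1.4 [-0.1237  0.0464] [ 0.1389  0.0017 -0.016  -0.0054  0.0089  0.    ]
1.5 [-0.1176  0.0538] [ 0.1463  0.0017 -0.0099 -0.0054  0.0089  0.    ]
1.6 [-0.1108  0.0606] [ 0.1532  0.0018 -0.0032 -0.0054  0.0089  0.    ]
```

step_arm:
  deltas:
    - [0.01,0.002,-0.003,-0.005,0.009,0,1]
    - [0.018,0.002,-0.006,-0.005,0.009,0,1]
    - [0.026,0.002,-0.013,-0.005,0.009,0,1]
    - [0.034,0.002,-0.0185,-0.005,0.009,0,1]
    - [0.043,0.002,-0.0235,-0.005,0.009,0,1]
    - [0.052,0.002,-0.027,-0.005,0.009,0,1]
    - [0.061,0.002,-0.03,-0.005,0.009,0,1]
    - [0.07,0.002,-0.0315,-0.005,0.009,0,1]
    - [0.0755,0.002,-0.0322,-0.005,0.009,0,1]

```text
time: 7.65
tool_pos: [0.4875, 0.0671, 0.2538]
tool_rot: [-0.045, 0.942, 0.145, 0.3]
contact_force: [-0.2, -0.6, -0.7]
gripper_width: -0.002
```

```bash
python3 - <<'E'
from h import *
show()
for a in np.arange(.7,2.35,.1): print(round(a,2),wp(a).round(4),delta(ps(*wp(a)),RR).round(4))
for n in("side","wrist"):
    im=manip.grab_frame(n)
    if n=="side":im=cv2.resize(im[220:400,220:460],None,fx=3.3,fy=3.3)
    cv2.imwrite(f"pics/{n}5.png",im[:,:,::-1])
E
```

```text
t 7.65 TCP [0.4875 0.0671 0.2538] p,y,s rel crossing [-0.1431 -0.0013 -0.0147] tilt 35.33 F(p,y,s) [ 0.3 -0.5 -0.8] w -0.002 J [-0.16 -0.72  2.27  0.3   1.05  1.03]
0.7 [-0.1405 -0.0168] [-0.0022 -0.0013  0.0026  0.0033 -0.0058  0.0002]
0.8 [-0.1409 -0.0072] [ 0.0074 -0.0013  0.0022  0.0033 -0.0058  0.0002]
0.9 [-0.1404  0.0023] [ 0.017  -0.0013  0.0028  0.0033 -0.0058  0.0002]
1.0 [-0.1389  0.0118] [ 0.0264 -0.0013  0.0043  0.0033 -0.0058  0.0002]
1.1 [-0.1365  0.021 ] [ 0.0356 -0.0013  0.0068  0.0033 -0.0058  0.0002]
1.2 [-0.1332  0.0299] [ 0.0445 -0.0013  0.0101  0.0033 -0.0058  0.0002]
1.3 [-0.129   0.0384] [ 0.053  -0.0013  0.0144  0.0033 -0.0058  0.0002]
1.4 [-0.1237  0.0464] [ 0.0609 -0.0014  0.0198  0.0033 -0.0058  0.0002]
1.5 [-0.1176  0.0538] [ 0.0683 -0.0014  0.0259  0.0033 -0.0058  0.0002]
1.6 [-0.1108  0.0606] [ 0.075  -0.0014  0.0328  0.0033 -0.0058  0.0002]
1.7 [-0.1033  0.0666] [ 0.081  -0.0014  0.0403  0.0033 -0.0058  0.0002]
1.8 [-0.0953  0.0719] [ 0.0863 -0.0015  0.0483  0.0033 -0.0058  0.0002]
1.9 [-0.0867  0.0764] [ 0.0907 -0.0015  0.0569  0.0033 -0.0058  0.0002]
2.0 [-0.0778  0.0799] [ 0.0942 -0.0015  0.0658  0.0033 -0.0058  0.0002]
2.1 [-0.0686  0.0826] [ 0.0968 -0.0015  0.0751  0.0033 -0.0058  0.0002]
2.2 [-0.0591  0.086 ] [ 0.1002 -0.0016  0.0846  0.0033 -0.0058  0.0002]
2.3 [-0.0495  0.0883] [ 0.1024 -0.0016  0.0942  0.0033 -0.0058  0.0002]
```

View pics/side5.png

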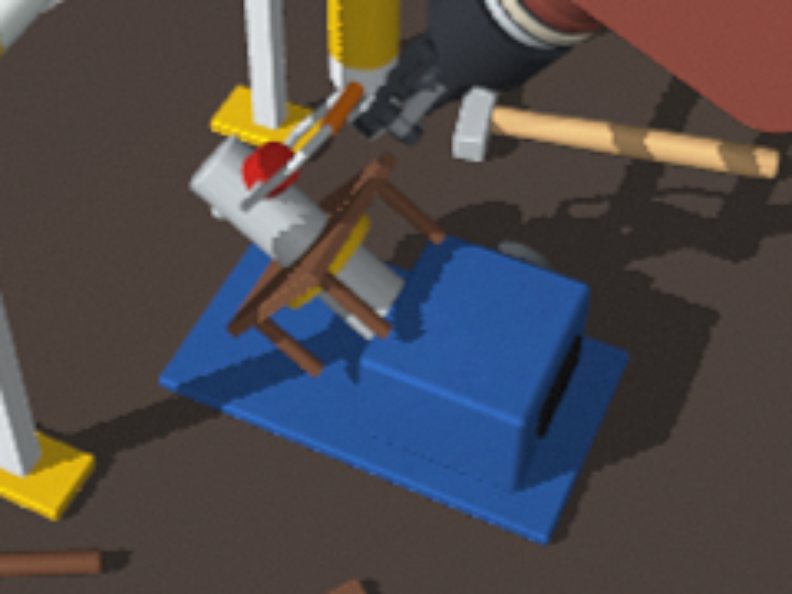

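View pics/wrist5.png

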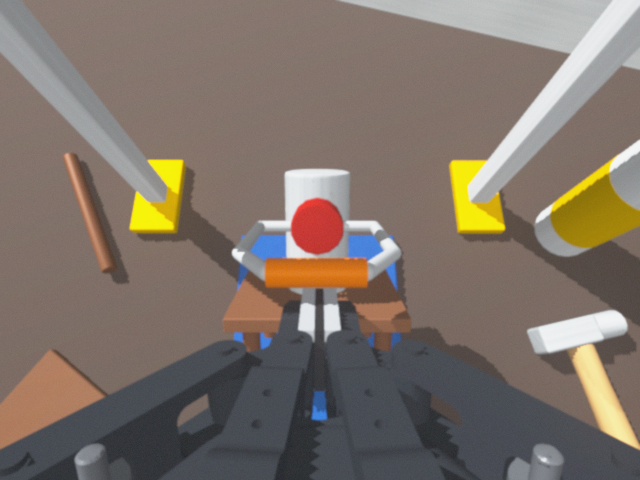

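step_arm:
  deltas:
    - [0,0,0.001,0,0,0,1]
    - [0,0,0.001,0,0,0,1]

```text
time: 7.95
tool_pos: [0.4871, 0.0671, 0.2515]
tool_rot: [-0.045, 0.942, 0.144, 0.3]
contact_force: [-1.3, -0.9, 0.3]
gripper_width: 0.002
```

```bash
python3 - <<'E'
from h import *
show()
for a in np.arange(.7,2.35,.1): print(round(a,2),delta(ps(*wp(a)),RR).round(4))
E
```

```text
t 7.95 TCP [0.4871 0.0671 0.2515] p,y,s rel crossing [-0.1414 -0.0012 -0.0163] tilt 35.26 F(p,y,s) [-1.1 -0.5 -1. ] w 0.002 J [-0.16 -0.72  2.27  0.3   1.04  1.03]
0.7 [-0.0006 -0.0012  0.0009  0.003  -0.0046 -0.0002]
0.8 [ 0.009  -0.0012  0.0005  0.003  -0.0046 -0.0002]
0.9 [ 0.0186 -0.0012  0.0011  0.003  -0.0046 -0.0002]
1.0 [ 0.028  -0.0012  0.0026  0.003  -0.0046 -0.0002]
1.1 [ 0.0372 -0.0012  0.005   0.003  -0.0046 -0.0002]
1.2 [ 0.0461 -0.0012  0.0084  0.003  -0.0046 -0.0002]
1.3 [ 0.0546 -0.0012  0.0126  0.003  -0.0046 -0.0002]
1.4 [ 0.0625 -0.0012  0.018   0.003  -0.0046 -0.0002]
1.5 [ 0.0699 -0.0013  0.0241  0.003  -0.0046 -0.0002]
1.6 [ 0.0767 -0.0013  0.031   0.003  -0.0046 -0.0002]
1.7 [ 0.0827 -0.0013  0.0385  0.003  -0.0046 -0.0002]
1.8 [ 0.088  -0.0013  0.0466  0.003  -0.0046 -0.0002]
1.9 [ 0.0924 -0.0014  0.0551  0.003  -0.0046 -0.0002]
2.0 [ 0.0959 -0.0014  0.064   0.003  -0.0046 -0.0002]
2.1 [ 0.0985 -0.0014  0.0733  0.003  -0.0046 -0.0002]
2.2 [ 0.1019 -0.0014  0.0828  0.003  -0.0046 -0.0002]
2.3 [ 0.1041 -0.0015  0.0923  0.003  -0.0046 -0.0002]
```

step_arm:
  deltas:
    - [0.004,-0.001,0.002,0.003,-0.005,0,1]
    - [0.009,-0.001,0.002,0.003,-0.005,0,1]
    - [0.0186,-0.001,0.0026,0.003,-0.005,0,1]
    - [0.028,-0.001,0.004,0.003,-0.005,0,1]
    - [0.0372,-0.001,0.0065,0.003,-0.005,0,1]
    - [0.0461,-0.001,0.01,0.003,-0.005,0,1]
    - [0.0546,-0.001,0.014,0.003,-0.005,0,1]
    - [0.0546,-0.001,0.014,0.003,-0.005,0,1]
    - [0.0546,-0.001,0.014,0.003,-0.005,0,1]

```text
time: 8.85
tool_pos: [0.5377, 0.0839, 0.2727]
tool_rot: [-0.046, 0.942, 0.145, 0.298]
contact_force: [-1.4, -0.1, 0.5]
gripper_width: -0.002
```

```bash
python3 - <<'E'
from h import *
show()
for a in np.arange(1.3,2.35,.1): print(round(a,2),delta(ps(*wp(a)),RR).round(4))
for n in("side","wrist"):
    im=manip.grab_frame(n)
    if n=="side":im=cv2.resize(im[220:400,220:460],None,fx=3.3,fy=3.3)
    cv2.imwrite(f"pics/{n}6.png",im[:,:,::-1])
E
```

```text
t 8.85 TCP [0.5377 0.0839 0.2727] p,y,s rel crossing [-0.1282 -0.0003  0.0395] tilt 35.05 F(p,y,s) [-1.2  0.3 -0.8] w -0.002 J [-0.1  -0.56  2.14  0.27  1.    1.09]
1.3 [-0.0012 -0.0003 -0.0009  0.0002 -0.0009  0.0002]
1.4 [ 0.0068 -0.0003  0.0045  0.0002 -0.0009  0.0002]
1.5 [ 0.0142 -0.0003  0.0106  0.0002 -0.0009  0.0002]
1.6 [ 0.021  -0.0003  0.0174  0.0002 -0.0009  0.0002]
1.7 [ 0.0271 -0.0003  0.0249  0.0002 -0.0009  0.0002]
1.8 [ 0.0323 -0.0003  0.0329  0.0002 -0.0009  0.0002]
1.9 [ 0.0368 -0.0003  0.0415  0.0002 -0.0009  0.0002]
2.0 [ 0.0404 -0.0003  0.0504  0.0002 -0.0009  0.0002]
2.1 [ 0.043  -0.0003  0.0596  0.0002 -0.0009  0.0002]
2.2 [ 0.0464 -0.0003  0.0691  0.0002 -0.0009  0.0002]
2.3 [ 0.0487 -0.0003  0.0787  0.0002 -0.0009  0.0002]
```

View pics/side6.png

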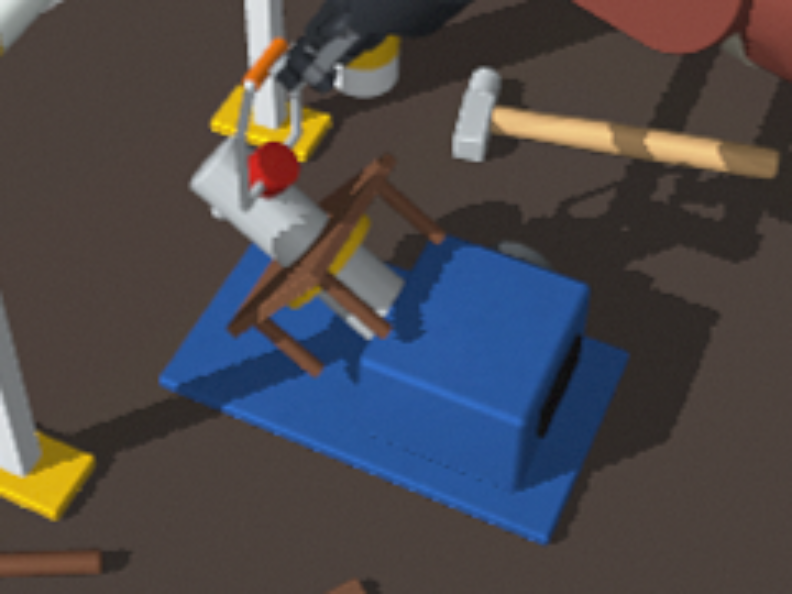

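View pics/wrist6.png

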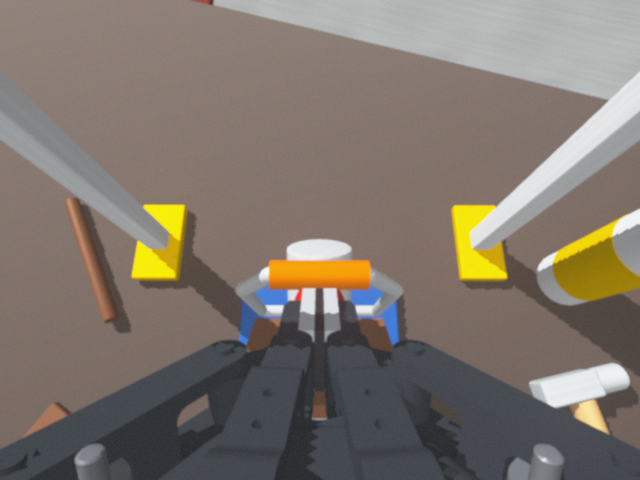

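```bash
cat >> h.py <<'E'
def sleeve():
    o=[]
    for n in("side","wrist"):
        C=cam(n);im=manip.grab_frame(n);h=cv2.cvtColor(im,cv2.COLOR_RGB2HSV);m=cv2.inRange(h,(8,200,130),(19,255,255));k,l,st,c=cv2.connectedComponentsWithStats(m)
        if k<2: print("none",n);return
        i=1+np.argmax(st[1:,4]);o.append((C,c[i]));print(n,st[i].tolist(),c[i].round(1))
    X,e=tri(o);d=X-CR;v=np.array([d@p+.0385,d@s]);P,R0,_=pose();r=P-X
    print("sleeve p,y,s",np.round([d@p,d@YD,d@s],4),"err",np.round(e,4),"a",round(3.84-np.arctan2(v[1],v[0])%(2*np.pi),3),"r",np.hypot(*v).round(4),"tip centre rel sleeve p,s",np.round([r@p+.008,r@s],4))
E
python3 -c "
from h import *
sleeve()"
```

```text
side [294, 232, 13, 14, 55] [300.3 238.4]
wrist [270, 261, 99, 28, 2355] [320.6 274.7]
sleeve p,y,s [-0.119  -0.0009  0.0541] err [0.0008 0.0008] a 1.29 r 0.0969 tip centre rel sleeve p,s [-0.0015 -0.0149]
```

step_arm:
  deltas:
    - [-0.001,0,-0.001,0,-0.001,0,1]
    - [0.0068,0,0.0035,0,-0.001,0,1]
    - [0.0142,0,0.0098,0,-0.001,0,1]
    - [0.021,0,0.017,0,-0.001,0,1]
    - [0.0271,0,0.0249,0,-0.001,0,1]
    - [0.0323,0,0.0329,0,-0.001,0,1]
    - [0.0368,0,0.0415,0,-0.001,0,1]
    - [0.0404,0,0.0504,0,-0.001,0,1]
    - [0.0404,0,0.0504,0,-0.001,0,1]
    - [0.0404,0,0.0504,0,-0.001,0,1]

```text
time: 10.05
tool_pos: [0.596, 0.1025, 0.253]
tool_rot: [-0.046, 0.943, 0.145, 0.296]
contact_force: [-2.5, -1.0, 1.1]
gripper_width: 0.004
```

```bash
python3 - <<'E'
from h import *
show();sleeve()
for a in np.arange(2.,3.25,.1): print(round(a,2),wp(a).round(4),delta(ps(*wp(a)),RR).round(4))
for n in("side","wrist"):
    im=manip.grab_frame(n)
    if n=="side":im=cv2.resize(im[220:400,220:460],None,fx=3.3,fy=3.3)
    cv2.imwrite(f"pics/{n}7.png",im[:,:,::-1])
E
```

```text
t 10.05 TCP [0.596  0.1025 0.253 ] p,y,s rel crossing [-0.077  -0.0002  0.0784] tilt 34.84 F(p,y,s) [-2.4 -0.3 -1.5] w 0.004 J [-0.04 -0.36  2.04  0.25  0.9   1.12]
side [270, 231, 12, 14, 50] [275.4 237.2]
wrist [271, 263, 99, 28, 2538] [319.8 275.5]
sleeve p,y,s [-0.0673 -0.0004  0.0927] err [0.0008 0.0008] a 1.968 r 0.0971 tip centre rel sleeve p,s [-0.002  -0.0144]
2.0 [-0.0778  0.0799] [ 0.0017 -0.0002 -0.0005 -0.0002  0.0027 -0.0002]
2.1 [-0.0686  0.0826] [ 0.0044 -0.0002  0.0087 -0.0002  0.0027 -0.0002]
2.2 [-0.0591  0.086 ] [ 0.0078 -0.0002  0.0182 -0.0002  0.0027 -0.0002]
2.3 [-0.0495  0.0883] [ 0.0101 -0.0002  0.0277 -0.0002  0.0027 -0.0002]
2.4 [-0.04    0.0892] [ 0.011  -0.0002  0.0373 -0.0002  0.0027 -0.0002]
2.5 [-0.0305  0.0891] [ 0.011  -0.0002  0.0467 -0.0002  0.0027 -0.0002]
2.6 [-0.0213  0.0881] [ 0.01   -0.0002  0.056  -0.0002  0.0027 -0.0002]
2.7 [-0.0124  0.0862] [ 0.0081 -0.0002  0.0649 -0.0002  0.0027 -0.0002]
2.8 [-0.0039  0.0835] [ 0.0054 -0.0002  0.0734 -0.0002  0.0027 -0.0002]
2.9 [0.0041 0.0799] [ 0.0018 -0.0002  0.0814 -0.0002  0.0027 -0.0002]
3.0 [0.0116 0.0755] [-0.0026 -0.0002  0.0889 -0.0002  0.0027 -0.0002]
3.1 [0.0184 0.0687] [-0.0093 -0.0002  0.0957 -0.0002  0.0027 -0.0002]
3.2 [0.0245 0.0613] [-0.0167 -0.0002  0.1019 -0.0002  0.0027 -0.0002]
```

View pics/side7.png

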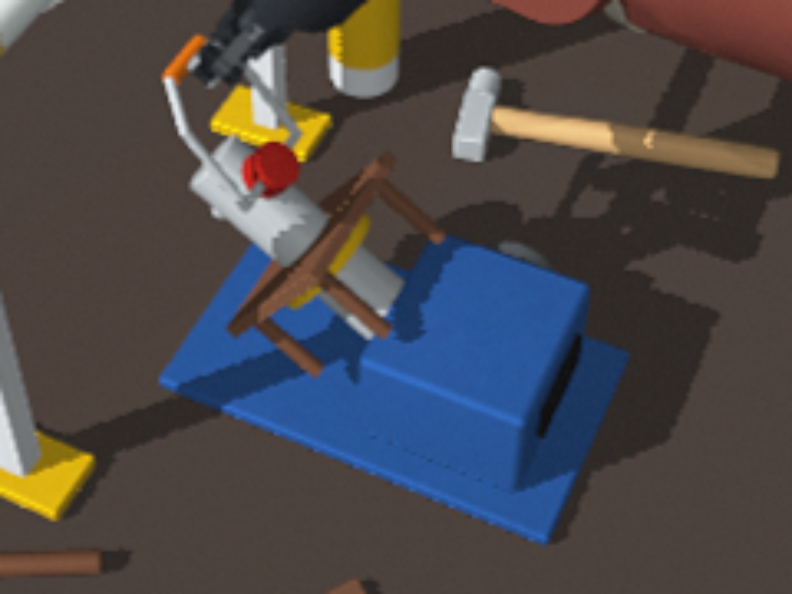

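View pics/wrist7.png

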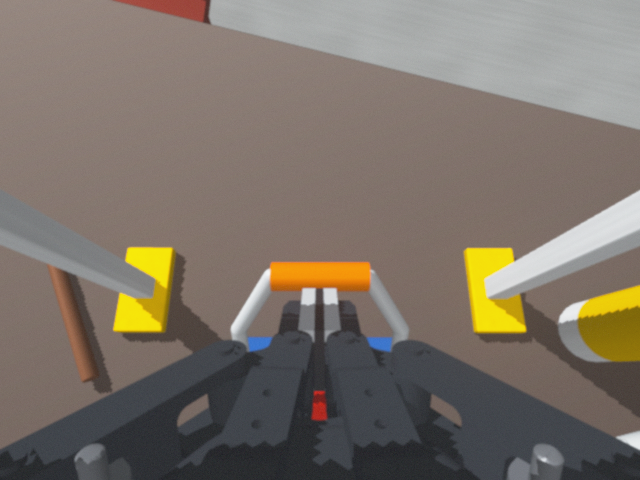

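step_arm:
  deltas:
    - [0.002,0,-0.002,0,0.003,0,1]
    - [0.005,0,-0.003,0,0.003,0,1]
    - [0.009,0,-0.003,0,0.003,0,1]
    - [0.009,0,-0.003,0,0.003,0,1]

```text
time: 10.65
tool_pos: [0.6029, 0.1042, 0.2637]
tool_rot: [-0.046, 0.942, 0.145, 0.3]
contact_force: [-2.0, 0.3, 3.1]
gripper_width: -0.0
```

```bash
python3 - <<'E'
from h import *
show();sleeve()
for a in np.arange(2.,3.25,.1): print(round(a,2),wp(a).round(4),delta(ps(*wp(a)),RR).round(4))
E
```

```text
t 10.65 TCP [0.6029 0.1042 0.2637] p,y,s rel crossing [-0.0817 -0.0006  0.0904] tilt 35.32 F(p,y,s) [-3.6  0.9  0.3] w -0.0 J [-0.04 -0.35  2.02  0.25  0.9   1.13]
side [271, 238, 6, 7, 23] [274.  240.4]
wrist [272, 289, 29, 27, 500] [282.9 298.6]
sleeve p,y,s [-0.0723  0.0137  0.0928] err [0.0012 0.0012] a 1.92 r 0.0988 tip centre rel sleeve p,s [-0.0013 -0.0025]
2.0 [-0.0778  0.0799] [-0.0104 -0.0006  0.0037  0.001  -0.0059  0.0001]
2.1 [-0.0686  0.0826] [-0.0077 -0.0006  0.013   0.001  -0.0059  0.0001]
2.2 [-0.0591  0.086 ] [-0.0044 -0.0006  0.0225  0.001  -0.0059  0.0001]
2.3 [-0.0495  0.0883] [-0.0022 -0.0006  0.0321  0.001  -0.0059  0.0001]
2.4 [-0.04    0.0892] [-0.0013 -0.0006  0.0416  0.001  -0.0059  0.0001]
2.5 [-0.0305  0.0891] [-0.0015 -0.0006  0.0511  0.001  -0.0059  0.0001]
2.6 [-0.0213  0.0881] [-0.0025 -0.0007  0.0603  0.001  -0.0059  0.0001]
2.7 [-0.0124  0.0862] [-0.0045 -0.0007  0.0692  0.001  -0.0059  0.0001]
2.8 [-0.0039  0.0835] [-0.0073 -0.0007  0.0777  0.001  -0.0059  0.0001]
2.9 [0.0041 0.0799] [-0.0109 -0.0007  0.0857  0.001  -0.0059  0.0001]
3.0 [0.0116 0.0755] [-0.0153 -0.0007  0.0931  0.001  -0.0059  0.0001]
3.1 [0.0184 0.0687] [-0.0221 -0.0007  0.0999  0.001  -0.0059  0.0001]
3.2 [0.0245 0.0613] [-2.960e-02 -7.000e-04  1.059e-01  1.000e-03 -5.900e-03  1.000e-04]
```

step_arm:
  deltas:
    - [0.001,0,0.004,0.001,-0.006,0,1]
    - [0.002,0,0.013,0.001,-0.006,0,1]
    - [0.004,0,0.0225,0.001,-0.006,0,1]
    - [0.005,0,0.032,0.001,-0.006,0,1]
    - [0.005,0,0.0415,0.001,-0.006,0,1]
    - [0.003,0,0.051,0.001,-0.006,0,1]
    - [0.0015,0,0.0603,0.001,-0.006,0,1]
    - [0.0015,0,0.0603,0.001,-0.006,0,1]
    - [0.0015,0,0.0603,0.001,-0.006,0,1]

```text
time: 11.65
tool_pos: [0.6347, 0.1149, 0.2109]
tool_rot: [-0.046, 0.944, 0.145, 0.293]
contact_force: [-3.4, -1.2, 2.3]
gripper_width: 0.005
```

```bash
python3 - <<'E'
from h import *
show()
for a in np.arange(2.6,3.35,.1): print(round(a,2),wp(a).round(4),delta(ps(*wp(a)),RR).round(4))
for n in("side","wrist"):
    im=manip.grab_frame(n)
    if n=="side":im=cv2.resize(im[200:380,220:460],None,fx=3.3,fy=3.3)
    cv2.imwrite(f"pics/{n}8.png",im[:,:,::-1])
E
```

```text
t 11.65 TCP [0.6347 0.1149 0.2109] p,y,s rel crossing [-0.0192  0.0001  0.0876] tilt 34.52 F(p,y,s) [-3.9 -0.1 -1.6] w 0.005 J [-0.01 -0.21  1.99  0.25  0.8   1.13]
2.6 [-0.0213  0.0881] [ 0.0005  0.0001 -0.0022 -0.002   0.0084 -0.0003]
2.7 [-0.0124  0.0862] [-0.0013  0.0001  0.0068 -0.002   0.0084 -0.0003]
2.8 [-0.0039  0.0835] [-0.004   0.0001  0.0153 -0.002   0.0084 -0.0003]
2.9 [0.0041 0.0799] [-0.0075  0.0001  0.0233 -0.002   0.0084 -0.0003]
3.0 [0.0116 0.0755] [-0.0118  0.0001  0.0308 -0.002   0.0084 -0.0003]
3.1 [0.0184 0.0687] [-0.0185  0.0002  0.0377 -0.002   0.0084 -0.0003]
3.2 [0.0245 0.0613] [-0.0259  0.0002  0.0439 -0.002   0.0084 -0.0003]
3.3 [0.0298 0.0534] [-0.0338  0.0002  0.0493 -0.002   0.0084 -0.0003]
```

View pics/side8.png

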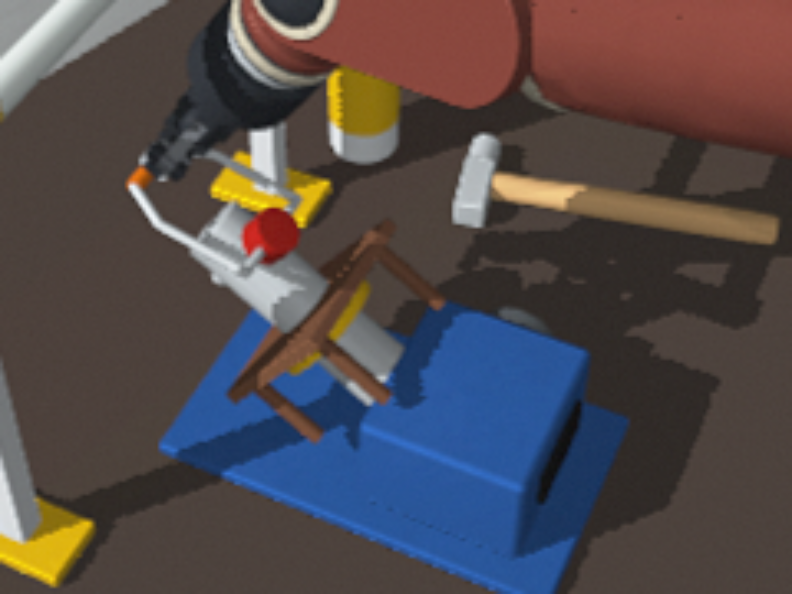

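View pics/wrist8.png

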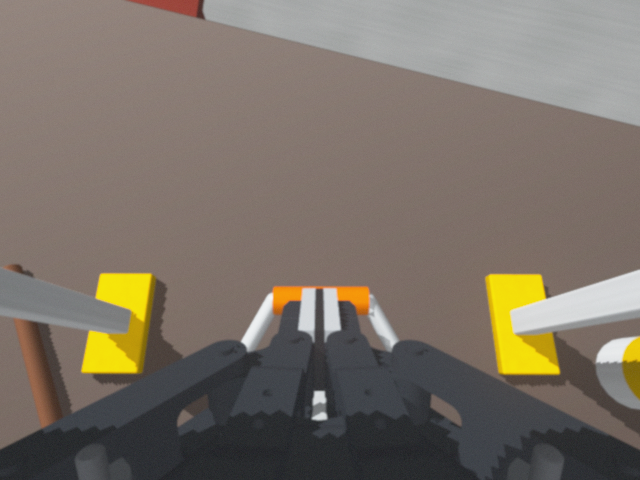

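step_arm:
  deltas:
    - [0.002,0,0.007,-0.002,0.008,0,1]
    - [-0.001,0,0.0155,-0.002,0.008,0,1]
    - [-0.006,0,0.0235,-0.002,0.008,0,1]
    - [-0.012,0,0.031,-0.002,0.008,0,1]
    - [-0.0185,0,0.038,-0.002,0.008,0,1]
    - [-0.0255,0,0.0442,-0.002,0.008,0,1]
    - [-0.0255,0,0.0442,-0.002,0.008,0,1]
    - [-0.0255,0,0.0442,-0.002,0.008,0,1]

```text
time: 12.55
tool_pos: [0.6398, 0.1162, 0.1619]
tool_rot: [-0.046, 0.942, 0.145, 0.299]
contact_force: [0.5, -0.1, 0.4]
gripper_width: -0.005
```

```bash
python3 - <<'E'
from h import *
show()
for n in("side","wrist"):
    im=manip.grab_frame(n)
    if n=="side":im=cv2.resize(im[200:380,220:460],None,fx=3.3,fy=3.3)
    cv2.imwrite(f"pics/{n}9.png",im[:,:,::-1])
E
```

```text
t 12.55 TCP [0.6398 0.1162 0.1619] p,y,s rel crossing [ 0.024  -0.0003  0.0638] tilt 35.21 F(p,y,s) [-0.1 -0.2  0.6] w -0.005 J [-0.01 -0.15  2.03  0.28  0.69  1.09]
```

View pics/side9.png

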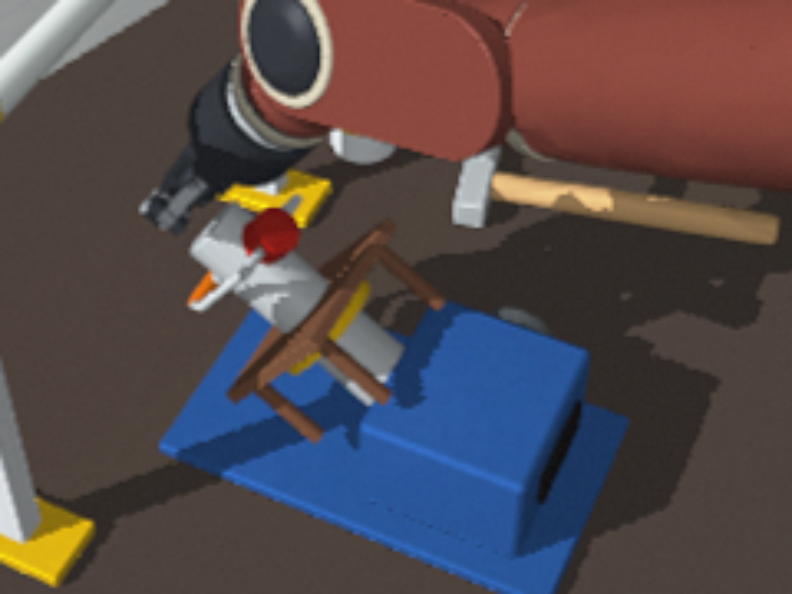

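View pics/wrist9.png

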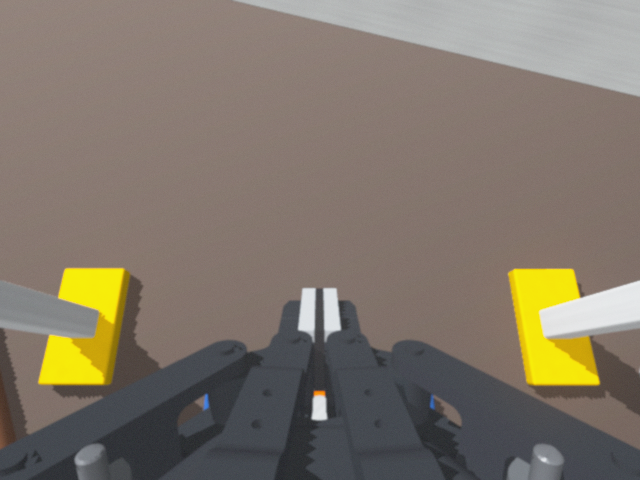

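step_arm:
  deltas:
    - [0.005,0,-0.03,0,0,0,1]
    - [0.01,0,-0.07,0,0,0,1]
    - [0.01,0,-0.11,0,0,0,1]
    - [0.005,0,-0.15,0,0,0,1]
    - [-0.01,0,-0.18,0,0,0,1]
    - [-0.02,0,-0.2,0,0,0,1]
    - [-0.02,0,-0.2,0,0,0,1]
    - [-0.02,0,-0.2,0,0,0,1]

```text
time: 13.45
tool_pos: [0.5147, 0.0767, 0.3152]
tool_rot: [-0.045, 0.942, 0.145, 0.3]
contact_force: [-1.3, 0.5, -0.1]
gripper_width: -0.005
```

```bash
python3 - <<'E'
from h import *
show()
for n in("side","wrist"):
    im=manip.grab_frame(n);C=cam(n)
    print(n,"pred locked sleeve",proj(C,ps(-.038+.096,0)).round(1),"head top",proj(C,ps(-.048,0)).round(1))
    hh=cv2.cvtColor(im,cv2.COLOR_RGB2HSV);k,l,st,c=cv2.connectedComponentsWithStats(cv2.inRange(hh,(7,190,90),(19,255,255)))
    print([(st[i].tolist(),c[i].round(1)) for i in range(1,k) if st[i,4]>6])
    if n=="side":im=cv2.resize(im[200:380,220:460],None,fx=3.3,fy=3.3)
    cv2.imwrite(f"pics/{n}10.png",im[:,:,::-1])
E
```

```text
t 13.45 TCP [0.5147 0.0767 0.3152] p,y,s rel crossing [-0.1769 -0.0003  0.0442] tilt 35.37 F(p,y,s) [-0.6  0.8 -0.9] w -0.005 J [-0.12 -0.65  2.13  0.27  1.1   1.09]
side pred locked sleeve [282.4 286. ] head top [303.7 268.8]
[([278, 283, 7, 8, 28], array([281. , 286.9]))]
wrist pred locked sleeve [318.6 249.9] head top [318.6 291. ]
[]
```

View pics/side10.png

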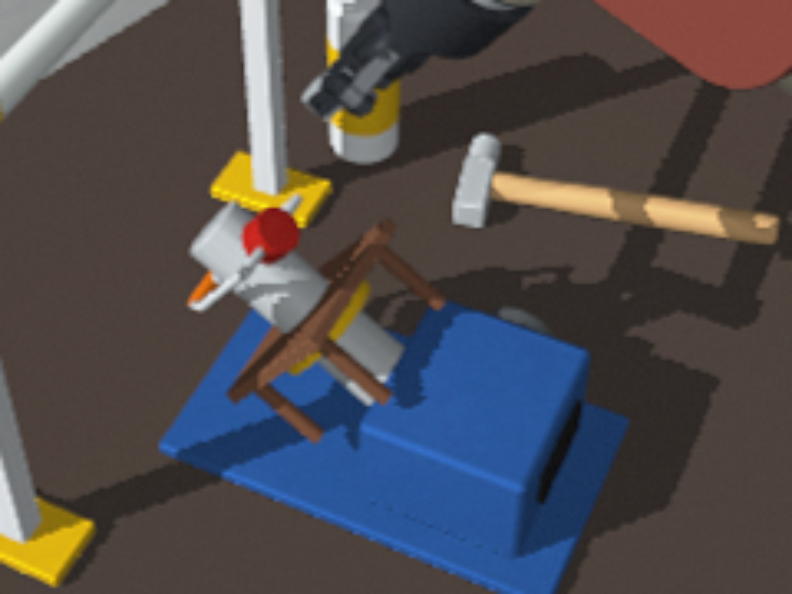

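View pics/wrist10.png

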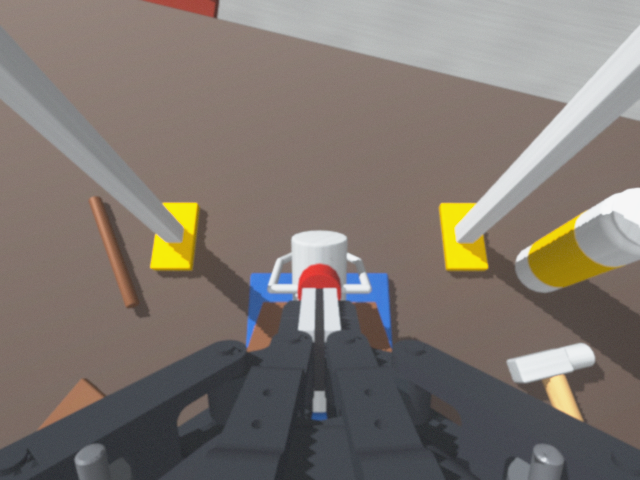

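```bash
python3 - <<'E'
from h import *
def red(im,off):
    h=cv2.cvtColor(im,cv2.COLOR_BGR2HSV);m=cv2.inRange(h,(0,190,90),(4,255,255));ys,xs=np.nonzero(m);k=(abs(xs-270)<40)&(abs(ys+off*3.3-828-66)<330);return xs[k].mean()/3.3+220,ys[k].mean()/3.3+off,k.sum()
print(red(cv2.imread("pics/side4.png"),220),red(cv2.imread("pics/side10.png"),200))
T=manip.grab_frame("top");a=cv2.cvtColor(T,cv2.COLOR_RGB2BGR);cv2.imwrite("pics/top10.png",a)
show();print(manip.job_done())
E
```

```text
(np.float64(302.2964199591912), np.float64(270.70454123876493), np.int64(1797)) (np.float64(302.2899391226196), np.float64(270.73442878703094), np.int64(1787))
t 13.6 TCP [0.5146 0.0771 0.313 ] p,y,s rel crossing [-1.75e-01  1.00e-04  4.29e-02] tilt 35.14 F(p,y,s) [ 0.1 -1.  -0.2] w -0.0 J [-0.12 -0.65  2.13  0.27  1.1   1.09]
the job is handed in; nothing more can be done
None
```

View pics/top10.png

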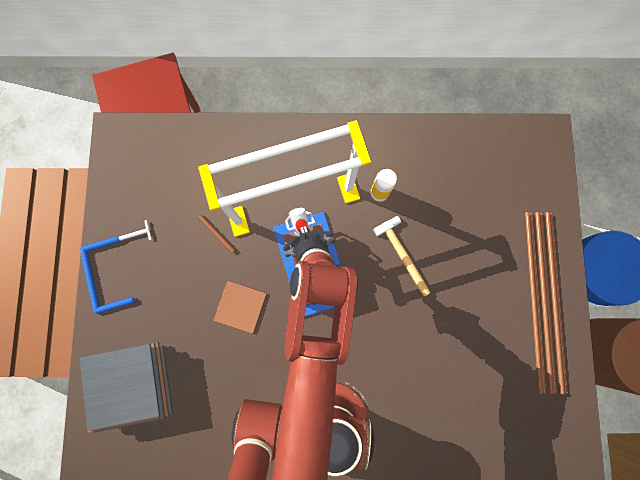

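The pin is home, the ring is locked round its lower end, and the job was handed in at 13.6 s.

I pushed the pin with the shut fingertips along p. The force rose from about 7 N to 30 N at the expected home depth, 0.6 mm from the calculated value. I then pushed the ring's sleeve over the spindle's end with the same fingertips, and it snapped shut as the tip passed about 3.1 rad.

**Last checks:**
- **Pin:** the head stands at the same pixel in the side view as just after it went home, within 0.05 px.
- **Ring:** the sleeve is at (281, 287) in the side view, against (282.4, 286) predicted for locked. It is partly hidden there, and it did not show in the wrist view, so the lock rests on one picture.
- **Gripper:** it is clear of everything, and the force reading is about 1 N, the same as when it is free.
- **Bystanders:** all four look unmoved in the top view compared with the first picture. I compared them by eye and did not measure them.

One step differed from plan. At about 2 rad the tip sat more beside the sleeve than on top of it, so I lifted and shifted the tool to bring it over the sleeve before pushing on.

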